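# Clamp a saw-sharpening block with a square vise key

### The arm

A 6-joint arm with a two-finger parallel gripper is mounted at the origin on the work surface. World frame = base frame: x ahead of the robot, y to its left, z up, the work surface at z = 0. Lengths are in mm, angles in rad, forces in N, time in s.
With the tool pointing down it reaches from about 350 to 850 mm from the base axis. Payload 8.1 kg.
Tool frame: the origin (TCP) lies on the mounting face of the last link; the fingertips stand 186 mm ahead of it and the grasp point (between the pads) lies 167 mm ahead of it; z points along the fingers, y is the direction in which the jaws open and shut (so a half turn about z gives the same grasp; the last joint's range is limited). The gripper opens to 93 mm and grips with 3 to 60 N. Pads are 15 mm wide; open, the fingers measure 128 mm over their backs; the gripper's body (75 mm by 188 mm) begins 65 mm behind the grasp point.
Start: joints at [-1.381, 0.13, 1.488, -0, 1.523, -0.085], TCP at [162.833, -577.488, 404.735] pointing down, gripper open.
Joint ranges: [-2.96, 2.96], [-0.89, 2.26], [0.02, 2.5], [-1.34, 4.48], [0, 2.73], [-2.66, 2.66]. Speed limits (rad/s): [2.39, 2.39, 2.79, 3.14, 3.14, 3.14].

### API

Orientations are given as a unit quaternion [w, x, y, z].
In Python, from station import bot gives the robot as it stands.
- The arm moves only by the tool drive_tool, never from a script. Its argument "targets" is a list of rows, each a list of 3 entries, a list of its own where there are three numbers: the finger opening in mm, from 0 to 93, then the shift along the tool's x, y, z in mm, then the turn, a rotation vector about the tool's x, y, z in degrees. A call has exactly 8 rows; each row is the pose to reach, as a shift and turn from the pose commanded when the call began, along the tool's axes at that moment; what a row does not reach only later rows make up. A row lasts 1/12 s, in which the tool goes at most 41.7 mm and 7.16 degrees, less where a joint would pass 70% of its speed; a pose out of reach is approached as far as the arm can. A call with a gripper value outside its range is refused whole. The fingers move at their own pace and stop on an object; the grip force is fixed at half the most. Time passes only in rows, so rows that repeat a pose let the fingers close, or fill a call up. It gives the time, the measured TCP pose, the force and the opening at its end, in the units of the state.
- bot.sense(): the state, without advancing time (a new reading comes with each control period).
- bot.read_camera(name): name is "scene" or "side" or "wrist"; returns a dict with "pixels" (420x560x3 uint8, red, green, blue), "depth" (420x560 float32, mm along the optical axis (not along the pixel's ray), 0 where there is no reading), "fx", "fy", "cx", "cy" (pixels), "distortion" ([k1, k2, p1, p2, k3] as OpenCV has them; the pictures are not rectified), "R" (3x3) and "t" (3): a world point X has camera coordinates R X + t. Camera axes: x right, y down, z forward; pixel columns grow to the right and rows downward; lengths in mm; the calibration is good to about 2 mm. A picture is of the moment at which its call begins.
- bot.sign_off(): hands the job in, once; it reports no verdict.
The state is a dict: "t": time; "joint_positions": joint angles; "qvel": joint speeds; "tau": joint torques, N m; "position": TCP position; "eef_rot": TCP orientation; "wrist_force": force on the tool from outside, world axes, zero at the start; "ft_torque": the same for the moment, N m; "grip_width": finger opening in mm.
Only numpy, scipy, OpenCV 4.12 (cv2) and the standard library are available. Lean on these libraries where they do the work, as an engineer would, in place of code of your own. Each camera call takes 0.05 s, during which the arm holds its last target. There are 200 camera calls.

### The job

Take the square steel key out of the plywood tool block, push it gently and fully home into the recessed square socket of the blue vise, and turn it clockwise until the pine offcut with the saw blade is gripped firmly between the jaws, but without overtightening so that the soft wood is crushed. Leave the key standing in the socket, and leave the other tools on the bench alone.

Things in the scene. Friction and masses are not known exactly. Their poses are not given: they have to be found in the camera images.
- key_grip (a point): Loose plain steel key, 80 mm tall, standing in the tool block. This point: middle of its flat paddle handle, the place to pinch it; paddle 36 mm wide (x), 14 mm thick (y), 30 mm high, z up. Below it a square shank 14 x 14 mm, 50 mm long, sides parallel to the paddle, foot chamfered 1.5 mm. The foot is 65 mm below this point. Weighs about 90 g.
- toolblock: Fixed plywood tool block, 40 mm high; origin under the axis of the key's square hole (16.5 mm wide, 30 mm deep), axes square with it: lift the key straight up 35 mm or more. It reaches 35 mm to +x, -x, +y, and 90 mm to -y, where three fixed punches stand up to 16 mm above its top, 66 to 78 mm from the hole.
- vise: Small blue vise, fixed; origin under its middle, z up; the moving jaw closes towards +y. Bed 100 (x) x 270 (y) mm, 25 mm high; fixed jaw's face at y = +52 mm, jaws 62 mm high. Gear housing 70 x 70 mm, 52 mm high, centred at y = -85 mm, with a steel collar 44 mm across on it. Pressing the key on the vise with over 60 N is ramming.
- socket (a point): Centre of the collar's mouth, 60 mm above the bench; axes as the vise's. Bore 25 mm across, 8 mm deep; at its bottom a dark spindle with a square socket 15 mm wide, 16 mm deep: a key fully home has its foot 24 mm below, its key_grip 41 mm above this point. The square's angle is not measured: at the start from 0.4 rad anticlockwise to 0.7 rad clockwise off the vise's axes. Find it by feel.
- spindle_axis (a point): Point on the spindle's vertical axis, at the bottom of the bore (8 mm below the collar's mouth), fixed to the vise, axes as the vise's. The spindle needs up to 0.3 N m to turn and stays where it is left. Turning it clockwise from above closes the jaw, 7 mm per rad. The key has some 0.1 rad of play in it to each side.
- jaw_face: Sprung steel face (80 x 4 x 33 mm, 8 N/mm) of the moving jaw; origin at the bed's height in its pressing side. It starts to press the offcut when the key's faces, turned clockwise, stand 1.0 rad clockwise of the vise's axes; beyond, grip grows by about 50 N and key torque by 0.35 N m per rad. Firm is 10 to 35 N, best 20 N: key at 1.42 rad. Over 40 N crushes.
- offcut: Loose pine offcut, 160 mm long (x), 30 mm wide (y), 36 mm high, with a dark curved saw blade standing up to 26 mm out of its top; it rests on the vise's bed between the jaws with up to 2 mm of free play to each side. Origin in the middle of its underside. It stays there; do not push it with the robot.
- file: Bystander: loose file with a wooden handle, 265 mm long (x), 22 mm high, lying; the origin is near its middle. Leave it.
- oiler: Bystander: small standing oil bottle, 44 mm across, 85 mm high, loose; origin under its middle. Leave it.
- secateurs: Bystander: loose garden secateurs with green handles, 200 mm long (x), 16 mm high, lying; origin at the pivot. Leave them.
Mind the look-alikes: they are no part of the job. There is more than one size of the offcut; the one meant has the size given above.

How it is judged (in metres and radians):
On the way, in this order (a step that is already met when the one before it is completed fails the run):
1. the key is seated in the socket, upright, with the offcut not yet gripped (z of key_grip in the frame of socket below 0.045 m and horizontal distance between key_grip and socket below 0.006 m and angle between key_grip's own z axis and vertical below 0.12 rad and contact force between jaw_face and offcut below 5 N), for 0.1 s.
2. the key, still seated, has been turned until the jaws grip the offcut (z of key_grip in the frame of socket below 0.046 m and horizontal distance between key_grip and socket below 0.008 m and contact force between jaw_face and offcut above 10 N), for 0.2 s.
At the end, for the whole second after the job is handed in: The sprung jaw face presses the offcut on the fixed jaw with 10 to 35 N, the offcut upright (within 0.1 rad) and at rest; the key stands released in the socket, within 5 mm of fully home, upright within 0.15 rad and its handle's middle within 8 mm of the socket's axis (all of step 2 and contact force between jaw_face and offcut below 35 N and contact force between vise and offcut above 5 N and angle between key_grip's own z axis and vertical below 0.15 rad and angle between offcut's own z axis and vertical below 0.1 rad and linear speed of each of offcut, key below 0.02 m/s); the robot touches nothing.
It fails at once if the key is rammed on the vise with more than 60 N before it is home (contact force between key and vise above 60 N and z of key_grip in the frame of socket above 0.046 m).
It fails at once if the offcut is crushed by the jaw with more than 40 N (contact force between jaw_face and offcut above 40 N).
It fails at once if the robot pushes on the offcut with more than 15 N (contact force between the arm and offcut above 15 N).
It fails at once if a bystander is moved by more than 25 mm (distance of any of file, oiler, secateurs from where it was at the start of the episode above 0.025 m).
It also fails if it takes over 72 s, if anything falls off the work surface, if the arm or the gripper's body presses on something with over 40 N, if the wrist force passes 120 N, or if a joint passes its speed limit or range.

## Working session

There is one attempt and no reset: what is moved stays moved. The work goes in short steps, Python scripts to look and compute and a tool call to move; the robot and the scene stay as the last step left them, time stands still between calls to the robot, and variables do not carry over. Pictures are saved under pics/ and viewed, about 8 in all and at most 12, crops included, and the job is handed in when it is done.

Besides the shell and the picture viewer there is one more tool, called after ">>>" as name([rows], argument=value, ...), one row to a line, values as JSON. drive_tool: Moves the arm, as the interface text tells. Its arguments: {"type":"object","properties":{"targets":{"type":"array"}},"required":["targets"]}

```bash
ls; mkdir -p pics; cat > h.py <<'E'
import numpy as np,cv2
from station import bot
def cam(n):
    c=bot.read_camera(n); c['K']=np.array([[c['fx'],0,c['cx']],[0,c['fy'],c['cy']],[0,0,1.]]); c['D']=np.array(c['distortion'],float)
    c['R']=np.array(c['R']);c['t']=np.array(c['t']); return c
def ray(c,uv):
    p=cv2.undistortPoints(np.array(uv,float).reshape(-1,1,2),c['K'],c['D']).reshape(-1,2)
    d=np.c_[p,np.ones(len(p))]@c['R']; return -c['R'].T@c['t'],d
def onz(c,uv,z):
    o,d=ray(c,uv); return o+d*((z-o[2])/d[:,2])[:,None]
def dep(c,uv):
    o,d=ray(c,uv); uv=np.array(uv,int).reshape(-1,2); return o+d*c['depth'][uv[:,1],uv[:,0]][:,None]
def proj(c,X):
    return cv2.projectPoints(np.array(X,float).reshape(-1,1,3),cv2.Rodrigues(c['R'])[0],c['t'],c['K'],c['D'])[0].reshape(-1,2)
def save(n,im): cv2.imwrite('pics/'+n+'.png',im[...,::-1])
E
python3 - <<'E'
from h import *
import pickle
C={n:cam(n) for n in('scene','side','wrist')}
pickle.dump(C,open('c0.pkl','wb'))
for n in C: save(n+'0',C[n]['pixels']); print(n,-C[n]['R'].T@C[n]['t'],(C[n]['depth']>0).mean())
print(bot.sense())
E
```

```text
pics
scene [1369.39819507 -707.31923759  757.20614549] 0.9961054421768708
side [  502.4743717  -1007.03863258   743.22372137] 0.9959651360544217
wrist [ 239.21135402 -554.9164256   384.01200558] 0.9960034013605442
{'t': 0.15, 'joint_positions': array([-1.38140392e+00,  1.31015429e-01,  1.48902089e+00, -4.27840973e-05,
        1.52300077e+00, -8.54104794e-02]), 'qvel': array([-0.00014228, -0.00195138, -0.0019227 ,  0.0004526 ,  0.00044517,
       -0.00067539]), 'tau': array([ 1.14125211e-03, -5.60477579e+01, -4.92332840e+01,  7.69542879e-02,
        3.05951724e-02, -1.18056473e-04]), 'position': array([ 162.78955778, -577.31645282,  403.91617997]), 'eef_rot': array([-7.20131219e-04,  9.90574863e-01,  1.36970503e-01, -5.88698713e-05]), 'wrist_force': array([0.31479241, 0.58822344, 0.48771109]), 'ft_torque': array([ 0.02099175,  0.02963754, -0.02056738]), 'grip_width': 92.73033383036068}
```

View pics/scene0.png

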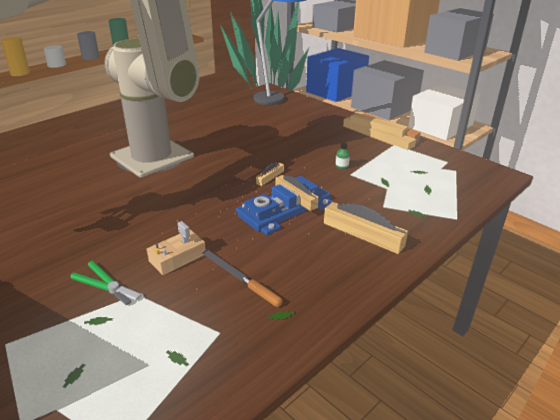

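View pics/side0.png

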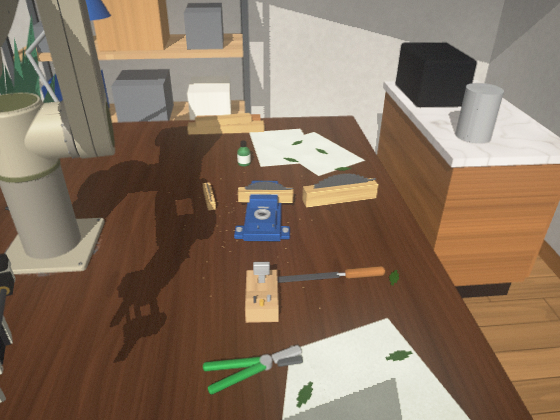

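The scene view shows the key at about (183,232) and the collar at (262,202). The side view shows them at (262,268) and (263,214). The secateurs, file and oiler are clear of both.

```bash
python3 - <<'E'
from h import *
import pickle
C=pickle.load(open('c0.pkl','rb'))
def cloud(c):
    v,u=np.mgrid[:420,:560]; uv=np.c_[u.ravel(),v.ravel()]
    return dep(c,uv)
for n,k,s in(('scene',(183,232),(262,202)),('side',(262,268),(263,214))):
    c=C[n];P=cloud(c);px=c['pixels'].reshape(-1,3).astype(int)
    print(n,'key px',dep(c,[k]),'sock',dep(c,[s]), 'socket on z=60',onz(c,[s],60))
    k0=dep(c,[k])[0]; m=(np.hypot(*(P[:,:2]-k0[:2]).T)<60)&(P[:,2]>47+20)&(P[:,2]<110)
    Q=P[m];print('key pts',m.sum(),Q.min(0),Q.max(0),Q.mean(0))
    top=Q[Q[:,2]>Q[:,2].max()-4];print('top',len(top),top.mean(0),cv2.minAreaRect(top[:,:2].astype(np.float32)))
    m=(np.hypot(*(P[:,:2]-k0[:2]).T)<150)&(P[:,2]>37)&(P[:,2]<43);Q=P[m]
    print('block',cv2.minAreaRect(Q[:,:2].astype(np.float32)))
    s0=onz(c,[s],60)[0]; near=np.hypot(*(P[:,:2]-s0[:2]).T)
    b=(px[:,2]>px[:,0]*1.6)&(px[:,2]>60)
    m=(near<60)&(P[:,2]>49)&(P[:,2]<55)&b;print('housing',m.sum(),cv2.minAreaRect(P[m][:,:2].astype(np.float32)))
    m=(near<250)&(P[:,2]>15)&(P[:,2]<70)&b;print('vise',m.sum(),cv2.minAreaRect(P[m][:,:2].astype(np.float32)))
    m=(near<40)&(P[:,2]>57)&(P[:,2]<64)&~b;Q=P[m];print('collar',m.sum(),cv2.minEnclosingCircle(Q[:,:2].astype(np.float32)),Q.mean(0))
    m=(near<200)&(P[:,2]>57)&(P[:,2]<66)&b;print('jaws',m.sum(),cv2.minAreaRect(P[m][:,:2].astype(np.float32)))
E
```

```text
scene key px [[ 547.60411713 -230.93198336   76.39234321]] sock [[545.79705877  32.56207253  45.73237189]] socket on z=60 [[562.31324693  17.72477034  60.        ]]
key pts 123 [ 520.91909964 -232.44312251   67.10923569] [ 559.16224454 -215.86296455   93.67770166] [ 542.75709477 -226.32347628   82.64411707]
top 30 [ 536.86753585 -223.73861586   91.21011423] ((539.17236328125, -223.87550354003906), (11.920332908630371, 33.51083755493164), 89.725341796875)
block ((535.8670654296875, -249.7857666015625), (126.86419677734375, 75.39163208007812), 86.44161224365234)
housing 202 ((554.69189453125, 21.701475143432617), (72.74974822998047, 75.06855010986328), 84.85335540771484)
vise 1513 ((561.1134643554688, 105.246826171875), (270.7370300292969, 138.15565490722656), 84.52531433105469)
collar 92 ((553.5521240234375, 20.655672073364258), 23.481569290161133) [555.91022869  21.06685683  60.25672605]
jaws 281 ((568.5498046875, 139.88833618164062), (112.79297637939453, 78.94395446777344), 83.20479583740234)
side key px [[ 539.30992623 -229.85123932   80.33531154]] sock [[557.16285618  30.48059934 
[... 216 characters left out ...]

top 41 [ 536.09198916 -224.88026795   90.34504275] ((536.5459594726562, -225.33248901367188), (11.523347854614258, 32.94095993041992), 82.4022216796875)
block ((535.066650390625, -250.978759765625), (129.15460205078125, 70.1397476196289), 86.55697631835938)
housing 241 ((551.8963012695312, 22.553449630737305), (77.3316421508789, 69.13159942626953), 85.3294677734375)
vise 1264 ((562.6253662109375, 80.64053344726562), (226.50328063964844, 113.36490631103516), 86.2663345336914)
collar 94 ((553.667236328125, 20.898433685302734), 22.242990493774414) [553.29135267  20.49213174  59.39564879]
jaws 193 ((566.1901245117188, 138.50921630859375), (113.2323226928711, 75.277099609375), 83.90145874023438)
```

View pics/wrist0.png

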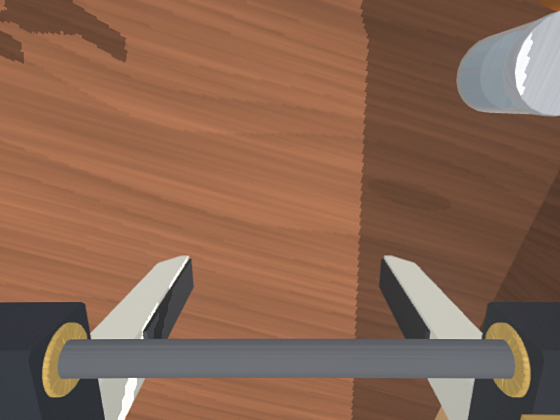

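>>> drive_tool([
  [60, [36, -19, 4], [0, 0, -7]],
  [60, [72, -38, 8], [0, 0, -14]],
  [60, [108, -57, 12], [0, 0, -21]],
  [60, [144, -76, 16], [0, 0, -28]],
  [60, [180, -95, 20], [0, 0, -35]],
  [60, [216, -114, 24], [0, 0, -42]],
  [60, [252, -133, 28], [0, 0, -49]],
  [60, [288, -152, 32], [0, 0, -56]],
])

```text
t: 0.82
position: [399.8, -351.3, 372.4]
eef_rot: [-0.0, 0.809, 0.588, 0.0]
wrist_force: [0.3, 0.5, -0.1]
grip_width: 60.3
```

```bash
cat >> h.py <<'E'
from scipy.spatial.transform import Rotation as Ro
def rel(target,phi_deg):
    "shift and turn (deg) in tool axes from measured pose to TCP target, tool down, tool x at phi"
    s=bot.sense();q=s['eef_rot'];A=Ro.from_quat([q[1],q[2],q[3],q[0]])
    f=np.radians(phi_deg);B=Ro.from_matrix(np.array([[np.cos(f),np.sin(f),0],[np.sin(f),-np.cos(f),0],[0,0,-1]]))
    x=A.as_matrix()[:,0]
    print('pos',s['position'].round(1),'phi',round(np.degrees(np.arctan2(x[1],x[0])),2),'j6',round(s['joint_positions'][5],2),'F',np.round(s['wrist_force'],1),'M',np.round(s['ft_torque'],2),'w',round(s['grip_width'],1),'t',s['t'])
    print('shift',(A.inv().apply(np.array(target)-s['position'])).round(1),'turn',np.degrees((A.inv()*B).as_rotvec()).round(1))
E
python3 -c "
from h import *
rel([537,-224.5,350],86.5)"
```

```text
pos [ 399.8 -351.3  372.4] phi 72.08 j6 -0.5 F [ 0.3  0.5 -0.1] M [-0.04 -0.08 -0.  ] w 60.3 t 0.8167
shift [162.9  91.6  22.4] turn [ -0.   -0.  -14.4]
```

>>> drive_tool([
  [60, [32, 18, 5], [0, 0, -4]],
  [60, [65, 37, 10], [0, 0, -8]],
  [60, [98, 55, 15], [0, 0, -12]],
  [60, [130, 73, 20], [0, 0, -14.4]],
  [60, [162, 91, 22], [0, 0, -14.4]],
  [60, [163, 91.6, 22.4], [0, 0, -14.4]],
  [60, [163, 91.6, 22.4], [0, 0, -14.4]],
  [60, [163, 91.6, 22.4], [0, 0, -14.4]],
])

```text
t: 1.48
position: [536.7, -226.9, 349.9]
eef_rot: [-0.0, 0.73, 0.683, -0.0]
wrist_force: [0.6, 0.2, 0.2]
grip_width: 60.2
```

```bash
python3 -c "
from h import *
import pickle
c=cam('wrist');pickle.dump(c,open('w1.pkl','wb'));save('w1',c['pixels'])
rel([537,-224.5,350],86.5)
print(-c['R'].T@c['t'],c['R'][2], proj(c,[[537,-224.5,90],[537,-224.5,40]]))"
```

```text
pos [ 536.3 -227.4  350.1] phi 86.12 j6 -0.42 F [-0.4 -0.7 -0.1] M [-0.08 -0.09 -0.07] w 60.1 t 1.5333
shift [3.  0.5 0.1] turn [-0.   0.  -0.4]
[ 541.19511894 -146.23434989  330.10044119] [-0.02041378 -0.28721673 -0.95764807] [[287.8090628  222.54958407]
 [287.57921759 203.62394711]]
```

View pics/w1.png

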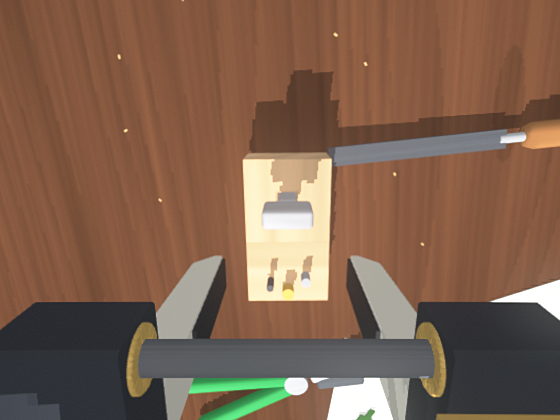

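The wrist view shows the paddle at columns 262–313 and rows 203–228, centred at about (288,216). Next I measure its top edge from the depth.

```bash
python3 - <<'E'
from h import *
import pickle
c=pickle.load(open('w1.pkl','rb'))
v,u=np.mgrid[150:250,230:340];uv=np.c_[u.ravel(),v.ravel()];P=dep(c,uv)
for lo,hi in((86,95),(36,43)):
    m=(P[:,2]>lo)&(P[:,2]<hi);Q=P[m];print(m.sum(),Q.mean(0),cv2.minAreaRect(Q[:,:2].astype(np.float32)),np.percentile(Q,[2,98],axis=0).round(1).tolist(),uv[m].min(0),uv[m].max(0))
print(onz(c,[[288,210],[288,228],[262,220],[313,220]],90))
E
```

```text
975 [ 536.53458087 -221.19892743   89.71416986] ((536.31689453125, -221.56460571289062), (13.386122703552246, 35.62201690673828), 86.04408264160156) [[519.7, -228.2, 86.9], [553.2, -215.0, 91.4]] [261 208] [312 227]
6308 [ 536.44705119 -222.53789127   40.13459038] ((536.2137451171875, -226.0358123779297), (77.90206909179688, 70.07231140136719), 86.51726531982422) [[502.3, -263.5, 38.6], [570.4, -187.7, 41.6]] [243 158] [330 249]
[[ 537.71568979 -215.52399403   90.        ]
 [ 536.87372757 -228.46904255   90.        ]
 [ 519.40546994 -221.48482671   90.        ]
 [ 554.40648728 -223.80547462   90.        ]]
```

>>> drive_tool([
  [60, [5, -0.7, 20], [0, 0, 0]],
  [60, [5, -0.7, 50], [0, 0, 0]],
  [60, [5, -0.7, 80], [0, 0, 0]],
  [60, [5, -0.7, 100], [0, 0, 0]],
  [60, [5, -0.7, 107], [0, 0, 0]],
  [60, [5, -0.7, 107], [0, 0, 0]],
  [30, [5, -0.7, 107], [0, 0, 0]],
  [30, [5, -0.7, 107], [0, 0, 0]],
])

```text
t: 2.2
position: [537.0, -222.9, 245.6]
eef_rot: [0.002, 0.731, 0.683, 0.0]
wrist_force: [0.6, -0.3, -0.2]
grip_width: 50.9
```

>>> drive_tool([
  [20, [0, 0, 0], [0, 0, 0]],
  [10, [0, 0, 0], [0, 0, 0]],
  [10, [0, 0, 0], [0, 0, 0]],
  [10, [0, 0, 0], [0, 0, 0]],
  [10, [0, 0, 0], [0, 0, 0]],
  [10, [0, 0, 0], [0, 0, 0]],
  [10, [0, 0, 0], [0, 0, 0]],
  [10, [0, 0, 0], [0, 0, 0]],
])

```text
t: 2.87
position: [537.1, -222.2, 244.9]
eef_rot: [0.001, 0.73, 0.683, 0.0]
wrist_force: [-0.5, 0.5, 7.6]
grip_width: 35.6
```

```bash
python3 -c "
from h import *
c=cam('wrist');save('w2',c['pixels'])
rel([536.5,-222,242],86.1)"
```

```text
pos [ 537.1 -222.2  244.9] phi 86.16 j6 -0.41 F [-0.1 -1.   6.8] M [-0.13  0.13  0.04] w 35.6 t 2.9167
shift [ 0.2 -0.6  2.9] turn [0.1 0.1 0.1]
```

View pics/w2.png

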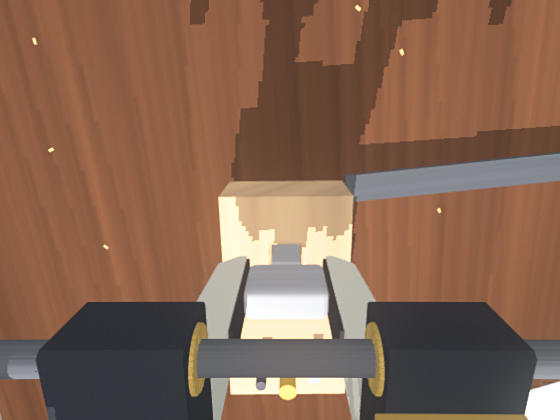

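>>> drive_tool([
  [10, [0, 0, -12], [0, 0, 0]],
  [10, [0, 0, -40], [0, 0, 0]],
  [10, [0, 0, -75], [0, 0, 0]],
  [10, [25, 1, -105], [0, 0, 0]],
  [10, [60, 2, -110], [0, 0, 0]],
  [10, [100, 3, -110], [0, 0, 0]],
  [10, [140, 4, -110], [0, 0, 0]],
  [10, [163, 5, -110], [0, 0, 0]],
])

```text
t: 3.58
position: [552.2, -56.2, 354.1]
eef_rot: [-0.0, 0.73, 0.683, 0.001]
wrist_force: [0.4, 0.8, -1.7]
grip_width: 35.7
```

>>> drive_tool([
  [10, [0, 0, 0], [0, 0, 0.5]],
  [10, [0, 0, 0], [0, 0, 1]],
  [10, [0, 0, 0], [0, 0, 1]],
  [10, [0, 0, 0], [0, 0, 1]],
  [10, [0, 0, 0], [0, 0, 1]],
  [10, [0, 0, 0], [0, 0, 1]],
  [10, [0, 0, 0], [0, 0, 1]],
  [10, [0, 0, 0], [0, 0, 1]],
])

```text
t: 4.25
position: [552.4, -60.2, 353.3]
eef_rot: [-0.0, 0.737, 0.676, -0.0]
wrist_force: [0.9, -0.3, -1.2]
grip_width: 35.9
```

```bash
python3 -c "
from h import *
import pickle
c=cam('wrist');pickle.dump(c,open('w3.pkl','wb'));save('w3',c['pixels'])
rel([553.6,20.8,355],85)
p=proj(c,[[553.6,20.8,60]])[0];print(p)
x,y=p.astype(int);save('w3c',cv2.resize(c['pixels'][max(0,y-60):y+60,x-80:x+80],None,fx=4,fy=4,interpolation=cv2.INTER_CUBIC))"
```

```text
pos [552.4 -60.  353.3] phi 85.11 j6 -0.12 F [ 0.6  0.7 -0.9] M [-0.1  -0.06 -0.03] w 35.8 t 4.3
shift [80.6 -5.7 -1.7] turn [-0.  -0.   0.1]
[279.19868602 103.63470037]
```

View pics/w3.png

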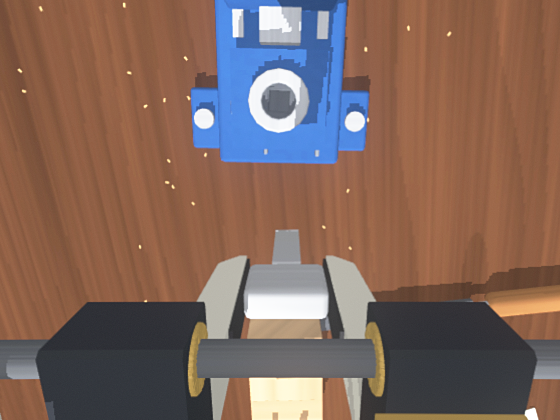

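View pics/w3c.png

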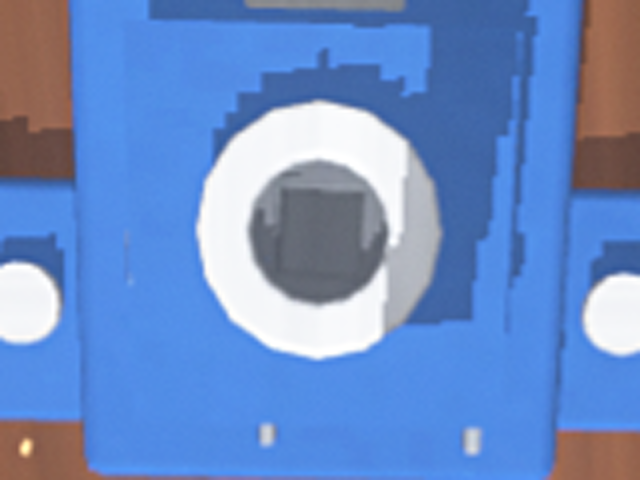

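The crop shows the collar ring centred near full-image pixel (279,100). Inside it, the dark square looks rotated about 6° clockwise. I'll measure both, with the contour ray-cast onto its own plane.

```bash
python3 - <<'E'
from h import *
import pickle
c=pickle.load(open('w3.pkl','rb'));px=c['pixels'].astype(int)
v,u=np.mgrid[60:150,235:325];uv=np.c_[u.ravel(),v.ravel()];I=px[v,u];P=dep(c,uv)
g=(abs(I[...,2]-I[...,0])<40)&(I.sum(2)>330)
r=(np.hypot(u-279,v-100)<38)&g
con=max(cv2.findContours(r.astype(np.uint8),cv2.RETR_EXTERNAL,cv2.CHAIN_APPROX_NONE)[0],key=len).reshape(-1,2)+[235,60]
W=onz(c,con,60)[:,:2].astype(np.float32);print('collar',cv2.minEnclosingCircle(W),cv2.fitEllipse(W))
dk=(I.sum(2)<330)&(np.hypot(u-279,v-100)<22)&(abs(I[...,2]-I[...,0])<40)
con=max(cv2.findContours(dk.astype(np.uint8),cv2.RETR_EXTERNAL,cv2.CHAIN_APPROX_NONE)[0],key=len).reshape(-1,2)+[235,60]
W=onz(c,con,60)[:,:2].astype(np.float32);print('bore',cv2.minEnclosingCircle(W),cv2.fitEllipse(W))
Z=P[:,2].reshape(v.shape);print('depth',np.percentile(Z[dk],[2,25,50,75,98]))
for zt in(48,44,40):
    m=((Z<zt)&(np.hypot(u-279,v-100)<18)).astype(np.uint8)
    k=cv2.findContours(m,cv2.RETR_EXTERNAL,cv2.CHAIN_APPROX_NONE)[0]
    if k:
        con=max(k,key=len).reshape(-1,2)+[235,60];W=onz(c,con,52)[:,:2].astype(np.float32);print(zt,m.sum(),cv2.minAreaRect(W))
for n in range(84,118,2): print(px[n,262:298].sum(1)//3)
b=(px[...,2]>1.6*px[...,0])&(px[...,2]>60)
v,u=np.mgrid[:420,:560];Pa=dep(c,np.c_[u.ravel(),v.ravel()]);m=b.ravel()&(abs(Pa[:,2]-52)<3)&(Pa[:,1]<57)
print('housing',cv2.minAreaRect(Pa[m][:,:2].astype(np.float32)))
# key foot in hand
print('tips', dep(c,[[287,240],[287,290]]))
E
```

```text
collar ((553.0628662109375, 22.82880973815918), 21.761993408203125) ((553.1397705078125, 22.97130584716797), (42.28129196166992, 42.63069152832031), 160.1863250732422)
bore ((552.8670654296875, 21.976276397705078), 11.482128143310547) ((552.64599609375, 20.728431701660156), (18.17629051208496, 20.8761043548584), 79.88402557373047)
depth [34.81276664 35.97252264 36.82364007 51.69258632 53.40632429]
48 424 ((552.9421997070312, 23.150867462158203), (14.673089027404785, 14.748252868652344), 80.18820190429688)
44 411 ((553.0196533203125, 23.123069763183594), (14.453393936157227, 14.564021110534668), 80.51886749267578)
40 400 ((553.0684204101562, 23.07263946533203), (14.292006492614746, 14.346653938293457), 80.28582763671875)
[247 247 247 248 248 250 252 250 241 216 180 161 156 149 145 142 142 144
 143 143 153 167 181 198 240 254 255 253 251 249 248 247 246 247 247 247]
[247 247 249 248 244 233 196 146 122 116 119 120 136 145 146 147 147 147
 148 148 148 148 146 144 145 163 207 241 251 252 251 248 247 247 247 246]
[248 248 245 227 177 146 137 139 142 145 146 146 144 144 144 145 146 145
 14
[... 1624 characters left out ...]
07 108 107 109 108 108 103 103 103 101 115 172 233 217 186 184]
[248 246 221 163 120 104 103 105 105 106 105 103 103 104 103 102 103 102
 101 102 101 102 103 104 104 102 101 102 100 125 196 241 249 226 184 182]
[247 247 245 238 207 163 129 109 105 105 107 108 107 107 107 108 107 108
 108 109 108 107 107 106 106 103 104 130 172 226 243 247 249 224 184 181]
[246 246 246 247 246 243 235 199 153 119 104 104 102 104 105 105 103 105
 106 105 106 104 104 106 127 173 222 236 244 247 247 247 249 224 183 180]
housing ((552.875244140625, 23.2562198638916), (69.87669372558594, 70.08245086669922), 83.96887969970703)
tips [[552.72054363 -52.78180075 140.38932199]
 [552.44419539 -54.34253234 195.22520438]]
```

```bash
python3 - <<'E'
from h import *
import pickle
c=pickle.load(open('w3.pkl','rb'));px=c['pixels'].astype(int)
v,u=np.mgrid[228:325,248:326];P=dep(c,np.c_[u.ravel(),v.ravel()])
for lo in range(115,205,8):
    Q=P[(P[:,2]>lo)&(P[:,2]<lo+8)&(abs(P[:,0]-552)<17)]
    if len(Q): print(lo,len(Q),'x',np.percentile(Q[:,0],[2,98]).round(1),'y',np.percentile(Q[:,1],[2,50,98]).round(1))
E
```

```text
115 44 x [545.5 558.8] y [-53.7 -53.1 -52.4]
123 104 x [545.6 558.8] y [-53.8 -53.  -52.3]
131 117 x [545.7 559. ] y [-53.8 -53.1 -52.3]
139 129 x [545.5 558.8] y [-53.8 -53.1 -52.4]
147 148 x [545.3 558.6] y [-53.8 -53.1 -52.3]
155 167 x [545.4 558.8] y [-53.8 -53.1 -52.2]
163 200 x [545.1 558.5] y [-54.7 -53.2 -52.3]
171 494 x [535.9 568.2] y [-54.9 -53.1 -51.7]
179 591 x [535.7 568.2] y [-55.1 -53.  -51.7]
187 735 x [536.3 568. ] y [-55.3 -53.2 -51.9]
195 2362 x [536.3 567.3] y [-66.4 -58.6 -52.7]
```

>>> drive_tool([
  [10, [30, -2.3, 0], [0, 0, 2]],
  [10, [60, -4.6, 10], [0, 0, 4]],
  [10, [80, -6, 25], [0, 0, 4.8]],
  [10, [82.9, -6.3, 40], [0, 0, 4.8]],
  [10, [82.9, -6.3, 46], [0, 0, 4.8]],
  [10, [82.9, -6.3, 48], [0, 0, 4.8]],
  [10, [82.9, -6.3, 48], [0, 0, 4.8]],
  [10, [82.9, -6.3, 48], [0, 0, 4.8]],
])

```text
t: 4.97
position: [553.5, 22.8, 306.1]
eef_rot: [0.0, 0.764, 0.645, 0.0]
wrist_force: [0.7, -0.1, -0.4]
grip_width: 35.8
```

```bash
python3 - <<'E'
from h import *
rel([553.2,23.1,271],80.3)
c=cam('wrist')
v,u=np.mgrid[228:325,248:326];P=dep(c,np.c_[u.ravel(),v.ravel()])
for lo in(70,80,95,110,120):
    Q=P[(P[:,2]>lo)&(P[:,2]<lo+8)&(abs(P[:,0]-552)<17)]
    if len(Q): print(lo,len(Q),'x',np.percentile(Q[:,0],[2,98]).round(1),'y',np.percentile(Q[:,1],[2,50,98]).round(1))
E
```

```text
pos [553.5  22.8 306.1] phi 80.29 j6 0.12 F [ 0.7 -0.1 -0.4] M [-0.02 -0.05 -0.03] w 35.8 t 4.9667
shift [ 0.3 -0.4 35.1] turn [ 0.1  0.  -0. ]
70 70 x [547.4 560.6] y [28.4 29.7 30.8]
80 112 x [547.6 560.9] y [28.5 29.7 31. ]
95 137 x [547.5 560.5] y [28.6 29.7 31. ]
110 162 x [547.2 560.5] y [28.6 29.9 31.1]
120 355 x [535.8 567.9] y [27.4 29.9 32.6]
```

>>> drive_tool([
  [10, [0.3, 0.1, 4], [0, 0, 0]],
  [10, [0.3, 0.1, 9], [0, 0, 0]],
  [10, [0.3, 0.1, 14], [0, 0, 0]],
  [10, [0.3, 0.1, 17], [0, 0, 0]],
  [10, [0.3, 0.1, 18.5], [0, 0, 0]],
  [10, [0.3, 0.1, 20], [0, 0, 0]],
  [10, [0.3, 0.1, 21], [0, 0, 0]],
  [10, [0.3, 0.1, 22], [0, 0, 0]],
])

```text
t: 5.68
position: [553.4, 23.8, 283.3]
eef_rot: [0.0, 0.764, 0.645, 0.0]
wrist_force: [0.1, 0.1, -2.5]
grip_width: 35.2
```

>>> drive_tool([
  [10, [0, 0, 2], [0, 0, 0]],
  [10, [0, 0, 4], [0, 0, 0]],
  [10, [0, 0, 6], [0, 0, 0]],
  [10, [0, 0, 8], [0, 0, 0]],
  [10, [0, 0, 9.5], [0, 0, 0]],
  [10, [0, 0, 10.5], [0, 0, 0]],
  [10, [0, 0, 11], [0, 0, 0]],
  [10, [0, 0, 11.5], [0, 0, 0]],
])

```text
t: 6.35
position: [553.3, 23.8, 271.8]
eef_rot: [-0.0, 0.764, 0.645, -0.0]
wrist_force: [0.4, -0.0, -0.6]
grip_width: 36.0
```

```bash
python3 - <<'E'
from h import *
rel([553.2,23.1,271],80.3)
E
```

```text
pos [553.3  23.8 271.8] phi 80.34 j6 0.12 F [ 0.4 -0.  -0.6] M [-0.08 -0.11 -0.04] w 36.0 t 6.35
shift [-0.7  0.   0.8] turn [-0.  0.  0.]
```

Nearly home with no load. I'll press the last millimetre or two in small steps.

>>> drive_tool([
  [10, [0, 0, 0.3], [0, 0, 0]],
  [10, [0, 0, 0.6], [0, 0, 0]],
  [10, [0, 0, 0.9], [0, 0, 0]],
  [10, [0, 0, 1.1], [0, 0, 0]],
  [10, [0, 0, 1.3], [0, 0, 0]],
  [10, [0, 0, 1.5], [0, 0, 0]],
  [10, [0, 0, 1.5], [0, 0, 0]],
  [10, [0, 0, 1.5], [0, 0, 0]],
])

```text
t: 7.02
position: [553.4, 23.8, 271.1]
eef_rot: [0.0, 0.764, 0.645, 0.0]
wrist_force: [-3.0, -0.5, 6.4]
grip_width: 35.8
```

```bash
python3 - <<'E'
from h import *
rel([553.2,23.1,271],80.3)
c=cam('wrist')
v,u=np.mgrid[228:325,248:326];P=dep(c,np.c_[u.ravel(),v.ravel()])
m=(abs(P[:,0]-552)<17)&(P[:,2]>108)&(P[:,2]<122);Q=P[m];print(len(Q),np.median(Q,0),np.percentile(Q,[2,98],axis=0))
E
```

```text
pos [553.4  23.8 271.1] phi 80.35 j6 0.12 F [-3.  -0.5  6.4] M [-0.09  0.72  0.03] w 35.8 t 7.0167
shift [-0.8 -0.   0.1] turn [ 0. -0.  0.]
2797 [552.99911835  26.52751894 115.78042263] [[537.61747314  17.25407818 108.56806657]
 [568.11835059  32.59639196 117.17864936]]
```

>>> drive_tool([
  [10, [0, 0, 0], [0, 0, 4]],
  [10, [0, 0, 0], [0, 0, 8]],
  [10, [0, 0, 0], [0, 0, 12]],
  [10, [0, 0, 0], [0, 0, 16]],
  [10, [0, 0, 0], [0, 0, 20]],
  [10, [0, 0, 0], [0, 0, 24]],
  [10, [0, 0, 0], [0, 0, 28]],
  [10, [0, 0, 0], [0, 0, 30]],
])

```text
t: 7.73
position: [553.8, 23.6, 271.2]
eef_rot: [0.001, 0.906, 0.424, 0.001]
wrist_force: [0.7, -1.7, 3.1]
grip_width: 35.7
```

```bash
python3 - <<'E'
from h import *
rel([553.4,23.8,271],3.1)
E
```

```text
pos [553.8  23.6 271.2] phi 50.14 j6 0.65 F [ 0.7 -1.7  3.1] M [-0.39 -0.07  0.32] w 35.7 t 7.7333
shift [-0.1 -0.4  0.2] turn [ 0.1 -0.1 47. ]
```

>>> drive_tool([
  [10, [0, 0, 0], [0, 0, 4]],
  [10, [0, 0, 0], [0, 0, 8]],
  [10, [0, 0, 0], [0, 0, 12]],
  [10, [0, 0, 0], [0, 0, 16]],
  [10, [0, 0, 0], [0, 0, 20]],
  [10, [0, 0, 0], [0, 0, 24]],
  [10, [0, 0, 0], [0, 0, 28]],
  [10, [0, 0, 0], [0, 0, 28]],
])

```text
t: 8.4
position: [553.9, 23.5, 271.1]
eef_rot: [0.001, 0.981, 0.192, 0.001]
wrist_force: [2.2, -3.0, 3.5]
grip_width: 35.9
```

```bash
python3 - <<'E'
from h import *
rel([553.4,23.8,271],3.1)
E
```

```text
pos [553.9  23.5 271.1] phi 22.17 j6 1.13 F [ 2.2 -3.   3.5] M [-0.64 -0.34  0.19] w 35.9 t 8.4
shift [-0.4 -0.5  0.1] turn [ 0.1 -0.1 19.1]
```

>>> drive_tool([
  [10, [0, 0, 0], [0, 0, 2]],
  [10, [0, 0, 0], [0, 0, 4]],
  [10, [0, 0, 0], [0, 0, 6]],
  [10, [0, 0, 0], [0, 0, 8]],
  [10, [0, 0, 0], [0, 0, 10]],
  [10, [0, 0, 0], [0, 0, 12]],
  [10, [0, 0, 0], [0, 0, 13]],
  [10, [0, 0, 0], [0, 0, 14]],
])

```text
t: 9.07
position: [554.0, 23.4, 271.2]
eef_rot: [0.001, 0.997, 0.073, 0.001]
wrist_force: [3.1, -4.4, 3.6]
grip_width: 36.0
```

```bash
cat > k.py <<'E'
from h import *
rel([553.4,23.8,271],3.1)
c=cam('wrist');px=c['pixels'].astype(int)
v,u=np.mgrid[228:340,235:345];P=dep(c,np.c_[u.ravel(),v.ravel()])
d=np.hypot(P[:,0]-553,P[:,1]-23)
g=(abs(px[v,u].max(2)-px[v,u].min(2))<25).ravel()
Q=P[(P[:,2]>112)&(P[:,2]<120)&(d<20)&g];print('top',len(Q),cv2.minAreaRect(Q[:,:2].astype(np.float32)))
Q=P[(P[:,2]>88)&(P[:,2]<113)&(d<25)&g]
print('face',len(Q),cv2.fitLine(Q[:,:2].astype(np.float32),cv2.DIST_HUBER,0,.01,.01).ravel())
save('k',c['pixels'])
E
python3 k.py
```

```text
pos [554.   23.4 271.2] phi 8.4 j6 1.37 F [ 3.1 -4.4  3.6] M [-1.01 -0.66  0.33] w 36.0 t 9.0667
shift [-0.5 -0.5  0.2] turn [ 0.1 -0.1  5.3]
top 2750 ((553.3809204101562, 23.31150245666504), (15.186179161071777, 37.82700729370117), 11.293996810913086)
face 2613 [ 1.6735111e-01 -9.8589736e-01  5.6055536e+02  2.2100563e+01]
```

>>> drive_tool([
  [10, [0, 0, 0], [0, 0, 1]],
  [10, [0, 0, 0], [0, 0, 2]],
  [10, [0, 0, 0], [0, 0, 3]],
  [10, [0, 0, 0], [0, 0, 4]],
  [10, [0, 0, 0], [0, 0, 5]],
  [10, [0, 0, 0], [0, 0, 6]],
  [10, [0, 0, 0], [0, 0, 6.5]],
  [10, [0, 0, 0], [0, 0, 6.5]],
])

```text
t: 9.78
position: [554.0, 23.3, 271.1]
eef_rot: [0.001, 1.0, 0.017, 0.001]
wrist_force: [3.9, -4.4, 3.5]
grip_width: 35.9
```

```bash
python3 k.py
```

```text
pos [554.   23.3 271.1] phi 1.91 j6 1.49 F [ 3.9 -4.4  3.5] M [-0.99 -0.66  0.46] w 35.9 t 9.7833
shift [-0.5 -0.5  0.1] turn [ 0.1 -0.1 -1.2]
top 2727 ((553.2807006835938, 23.25139617919922), (15.336119651794434, 37.879520416259766), 4.8447113037109375)
face 2601 [ 6.3774027e-02 -9.9796438e-01  5.6005164e+02  2.4935366e+01]
```

View pics/k.png

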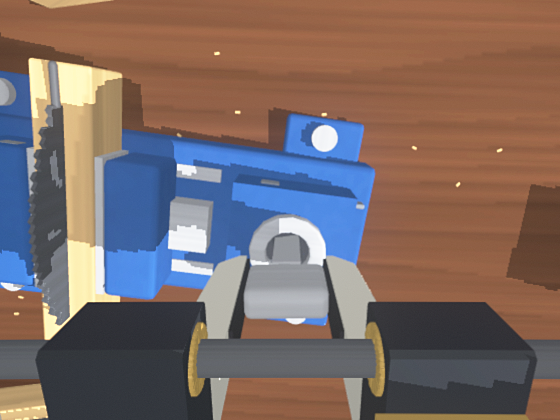

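The view shows the key standing in the collar at about (288,250), with the jaw up against the saw-blade offcut. The torque is 0.46 N m and the key sits about 1.40 rad clockwise of the vise axes. Next I release and lift away.

>>> drive_tool([
  [38, [0, 0, 0], [0, 0, 0]],
  [44, [0, 0, 0], [0, 0, 0]],
  [60, [0, 0, 0], [0, 0, 0]],
  [60, [0, 0, 0], [0, 0, 0]],
  [60, [0, 0, 0], [0, 0, 0]],
  [60, [0, 0, -10], [0, 0, 0]],
  [60, [0, 0, -30], [0, 0, 0]],
  [60, [0, 0, -60], [0, 0, 0]],
])

```text
t: 10.5
position: [552.1, 23.9, 328.5]
eef_rot: [-0.0, 1.0, 0.016, -0.003]
wrist_force: [0.6, -0.4, -0.2]
grip_width: 59.8
```

>>> drive_tool([
  [60, [-10, 0, -30], [0, 0, 0]],
  [60, [-20, 0, -60], [0, 0, 0]],
  [60, [-40, 0, -60], [0, 0, 0]],
  [60, [-40, 0, -60], [0, 0, 0]],
  [60, [-40, 0, -60], [0, 0, 0]],
  [60, [-40, 0, -60], [0, 0, 0]],
  [60, [-40, 0, -60], [0, 0, 0]],
  [60, [-40, 0, -60], [0, 0, 0]],
])

```text
t: 11.17
position: [513.6, 22.5, 389.3]
eef_rot: [-0.0, 1.0, 0.016, -0.001]
wrist_force: [0.4, 0.1, -0.5]
grip_width: 60.2
```

```bash
python3 - <<'E'
from h import *
import pickle
rel([513,23,390],2)
c=cam('wrist');save('w9',c['pixels'])
v,u=np.mgrid[:420,:560];P=dep(c,np.c_[u.ravel(),v.ravel()])
d=np.hypot(P[:,0]-553,P[:,1]-23);Q=P[(P[:,2]>112)&(P[:,2]<122)&(d<24)];print('top',len(Q),Q.mean(0),cv2.minAreaRect(Q[:,:2].astype(np.float32)))
px=c['pixels'].astype(int).reshape(-1,3);b=(px[:,2]>1.6*px[:,0])&(px[:,2]>60)
m=b&(abs(P[:,2]-52)<3)&(d<52);print('housing',cv2.minAreaRect(P[m][:,:2].astype(np.float32)))
s=bot.read_camera('side')['pixels'];save('s9',np.vstack([cv2.resize(s[150:410,180:400],(508,600))]))
E
```

```text
pos [513.6  22.5 389.3] phi 1.85 j6 1.48 F [ 0.4  0.1 -0.5] M [-0.03  0.05 -0.01] w 60.2 t 11.1667
shift [-0.5 -0.5 -0.7] turn [-0.   0.1 -0.2]
top 1010 [553.98133103  23.19446003 115.68497038] ((553.4925537109375, 23.204099655151367), (14.095344543457031, 35.980186462402344), 5.944408416748047)
housing ((553.1431884765625, 23.33172607421875), (70.06632232666016, 70.407958984375), 84.0406494140625)
```

View pics/w9.png

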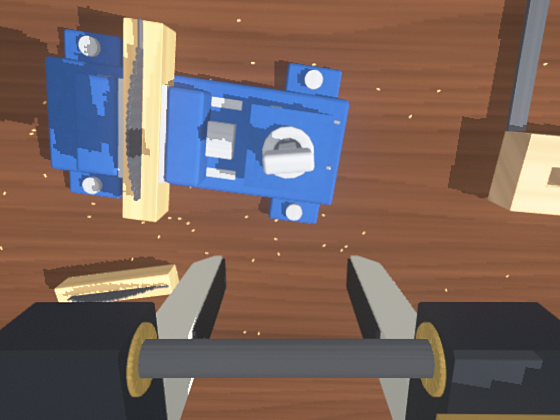

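View pics/s9.png

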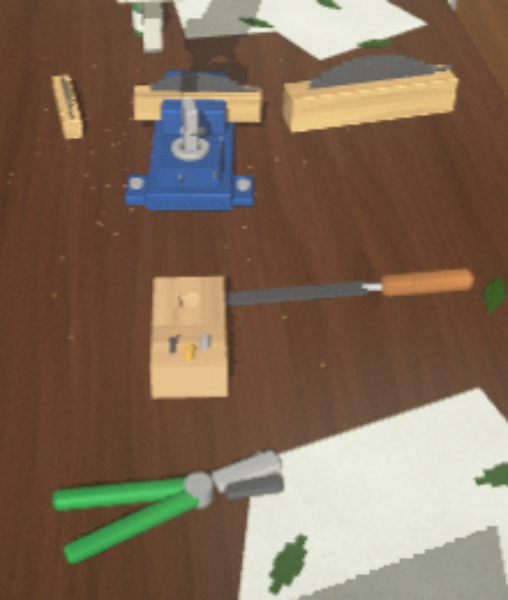

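```bash
python3 -c "
from station import bot
print(bot.sign_off())"
```

```text
the job is handed in; nothing more can be done
None
```

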